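# Fit the long locating dowel into the tilted drill jig

## Task

Turn the revolving dowel magazine, which has a knob on top, until the one long dowel stands in the opening of the wire guard, right at the pointer, and only then lift it out. Fit it straight into the empty blind hole of the tilted drill jig: feel for the hole without forcing, push the dowel fully home and let go of it. Leave the two short dowels standing in the magazine and the things round about where they are.

Things in the scene. Friction and masses are not known exactly. Their poses are not given: they have to be found in the camera images.
- dowel_long_mid (a point): Centre of the long dowel: plain steel cylinder, 14 mm diameter, 60 mm long, 70 g, 1 mm bevel at both ends, z along its axis. It stands upright in a cup of the magazine's turntable, its foot 22 mm above the table, its upper 40 mm free above the cup's rim. The cups' bore is 16 mm, 20 mm deep.
- dowel_long_foot (a point): Centre of the lower end face of the long dowel (30 mm below its centre); z along the dowel, up to its other end.
- dowel_short_a_mid (a point): Centre of a short dowel (14 mm diameter, 40 mm long, otherwise alike), upright in another cup of the turntable. Stays in the magazine.
- dowel_short_b_mid (a point): Centre of the other short dowel (14 x 40 mm), likewise upright in a cup and to stay.
- magazine_front (a point): Point in the guard's opening, above the pointer on the rim of the magazine's base: where the long dowel's centre is when its cup is at the pointer (88 mm from the turntable's axis, 52 mm above the table). -x points outwards from the axis, z up.
- magazine: Fixed round base of the magazine, 236 mm across, origin on the turntable's axis at table height, opening towards -x. Turntable 210 mm across, six cups at 60 degrees on a circle of 88 mm radius. A wire guard (wires 4.4 mm thick, top 101 mm above the table, over radii 70 to 115 mm) covers all but 60 degrees to either side of the opening.
- knob_grip (a point): Grip point of the turntable's knob, on its axis, 130 mm above the table: an upright black bar 44 mm long (along this frame's x), 14 mm thick (along y), from 114 to 142 mm above the table, on a 20 mm post. Turning it turns the turntable with it, either way, no stops within reach of the job, about 0.06 N m of friction; it stays where it is left.
- turntable (a joint): Angle of the turntable from its start, rad, counter-clockwise from above positive.
- hole_nominal (a point): Nominal mouth of the empty hole on the jig's face: z is the face's outward normal and the hole's axis, 30 degrees from vertical, leaning to the low, robot side; x up the slope, y level. The true centre lies 2.5 to 4 mm off this point, in any direction: find it by touch. Hole 15.6 mm in diameter, 20 mm deep, flat bottom, no chamfer; the face round it is flat.
- jig: Fixed sine-plate jig, base plate 175 x 104 mm, origin under the nominal hole at table height, low side to -x, hole mouth 75 mm up. The hole is in an eccentric round bush, 74 mm across, locked at an unknown turn, with a raised bright 46 mm square face, oiled (friction 0.2); frame edges lie lower. A fixed dowel (14 mm thick, 40 mm high) stands on the face 72 mm up the slope from the nominal hole.
- spare_bracket_mid (a point): Bystander: zinc hinge bracket 80 x 50 x 23 mm lying on the table; centre, half-way up.
- sanding_block_mid (a point): Bystander: black sanding block 62 x 110 x 45 mm on the table; centre, half-way up.
- primer_tin_mid (a point): Bystander: small paint tin 78 mm across, 78 mm high, on the table; centre, half-way up.
Not all that is in view belongs to the job. Leave any pink look-alike of the jig alone.

How it is judged:
On the way, in this order (a step that is already met when the one before it is completed fails the run):
1. the long dowel, still in its cup, has been turned to the guard's opening at the pointer (within 15 mm) (distance between dowel_long_mid and magazine_front below 0.015 m), for 0.2 s.
2. the long dowel is lifted clear of its cup (height (world z) of dowel_long_foot above 0.045 m), for 0.1 s.
At the end, for the whole second after the job is handed in: The long dowel sits in the jig's hole, an end at least 16.5 mm below the face (hole depth 20 mm), in line with the hole within 11 degrees (its play), released and at rest; both short dowels stand upright in their cups in the magazine (z of dowel_long_foot in the frame of hole_nominal below -0.0165 m and distance between dowel_long_foot and hole_nominal below 0.028 m and angle between the z axis of dowel_long_mid and the z axis of hole_nominal, either way round below 0.2 rad and linear speed of dowel_long below 0.02 m/s and height (world z) of dowel_short_a_mid between 0.036 and 0.05 m and angle between each of dowel_short_a_mid, dowel_short_b_mid's own z axis and vertical below 0.2 rad and horizontal distance between each of dowel_short_a_mid, dowel_short_b_mid and knob_grip below 0.095 m and height (world z) of dowel_short_b_mid between 0.036 and 0.05 m); the robot touches nothing.
It fails at once if a bystander (bracket, sanding block, tin) is moved more than 25 mm (distance of any of spare_bracket_mid, sanding_block_mid, primer_tin_mid from where it was at the start of the episode above 0.025 m).
It fails at once if the dowel is forced against the jig with more than 60 N (contact force between dowel_long and jig above 60 N).
It also fails if it takes over 61 s, if anything falls off the work surface, if the arm or the gripper's body presses on something with over 40 N, if the wrist force passes 120 N, or if a joint passes its speed limit or range.

## Robot

A 6-joint arm with a two-finger parallel gripper is mounted at the origin on a cart in front of the work surface, level with it; the furniture and walls round the work are solid. World frame = base frame: x ahead of the robot, y to its left, z up, the work surface at z = 0. Lengths are in m, angles in rad, forces in N, time in s.
With the tool pointing down it reaches from about 0.25 to 0.775 m from the base axis. Payload 4 kg.
Tool frame: the origin (TCP) lies midway between the tips of the shut fingers; the grasp point (between the pads) lies 19 mm behind it; z points along the fingers, y is the line along which they close (so a half turn about z gives the same grasp; the last joint's range is limited). The gripper opens to 94 mm and grips with 3 to 60 N. Pads are 16 mm wide; open, the fingers measure 119 mm over their backs; the gripper's body (75 mm by 177 mm) begins 78 mm behind the grasp point.
Start: joints at [1.059, 0.087, 1.371, -0, 1.684, -0.103], TCP at [0.219, 0.505, 0.206] pointing down, gripper open.
Joint ranges: [-3.1, 3.1], [-0.76, 2.03], [0.27, 2.55], [-1.08, 4.22], [0.17, 2.65], [-2.57, 2.57]. Speed limits (rad/s): [2.79, 2.79, 3.14, 3.14, 3.14, 3.14].

## Interface

Orientations are given as a rotation vector (axis times angle).
In Python, from rig import * gives the robot as it stands.
- The arm moves only by the tool servo_tool, never from a script. Its argument "plan" is a list that holds one entry, the list of rows, each a list of 5 numbers: the shift along the tool's x, y, z as a fraction of full scale, then the turn about the tool's z as a fraction of full scale, then the finger opening in mm, from 0 to 94. In form: [[[dx, dy, dz, twist, claw], ...]]. A call has 1 to 10 rows; each row shifts and turns the commanded pose from where the row before left it, along the tool's axes as they then stand; what a row does not reach is not made up. Full scale, the value 1, is 500 mm for a shift and pi rad for a turn. A row lasts 1/10 s, in which the tool goes at most 50 mm and 8.59 degrees, less where a joint would pass 70% of its speed; a pose out of reach is approached as far as the arm can. A call with a number of a shift or a turn outside -1 to 1 is refused whole. A call with a gripper value outside its range is refused whole. The fingers move at their own pace and stop on an object; "force" is the grip in N (left out, the last holds). Time passes only in rows, so rows that do not move let the fingers close. It gives the time, the measured TCP pose, the force, the opening and the grip force at its end, in the units of the state.
- observe(): the state, without advancing time (a new reading comes with each control period).
- grab_frame(name): name is "scene" or "top"; returns a dict with "color" (480x640x3 uint8, blue, green, red), "mtx" (3x3 intrinsics, pixels), "xyz" and "orientation" of the camera in the world. Camera axes: x right, y up, looking along -z (the intrinsics and any distortion apply to the point x, -y, -z); pixel columns grow to the right and rows downward; lengths in m; the calibration is good to about 2 mm. A picture is of the moment at which its call begins. There is no depth.
- finish_job(): hands the job in; it is judged then, once.
The state is a dict: "t": time; "q": joint angles; "qd": joint speeds; "effort": joint torques, N m; "tcp_pos": TCP position; "tool_rot": TCP orientation; "force": force on the tool from outside, world axes, zero at the start; "torque": the same for the moment, N m; "finger_gap": opening from 0.0 (shut) to 1.0 (fully open); "grip_force": force on a finger pad.
Only numpy, scipy, OpenCV 4.12 (cv2) and the standard library are available. Lean on these libraries where they do the work, as an engineer would, in place of code of your own. Each camera call takes 0.05 s, during which the arm holds its last target. There are 200 camera calls.

## Working session

There is one attempt and no reset: what is moved stays moved. The work goes in short steps, Python scripts to look and compute and a tool call to move; the robot and the scene stay as the last step left them, time stands still between calls to the robot, and variables do not carry over. Pictures are saved under pics/ and viewed, at most 10 in all, crops included, and the job is handed in when it is done.

Besides the shell and the picture viewer there is one more tool, called after "Emit:" by a JSON object that holds its "api" and its "payload". servo_tool: Moves the arm, as the interface text tells. Shift numbers are shares of 500 mm and turn numbers shares of pi rad, none past 1 either way. Its arguments: {"type":"object","properties":{"plan":{"type":"array","items":{"type":"array","items":{"type":"array","items":{"type":"number"}}}},"force":{"type":"number"}},"required":["plan"]}

```bash
ls; mkdir -p pics; python3 - <<'E'
from rig import *
import cv2
for n in("scene","top"):
    f=grab_frame(n); cv2.imwrite(f"pics/{n}0.png",f["color"]); print(n,f["mtx"],f["xyz"],f["orientation"],[k for k in f])
print(observe())
E
```

```text
pics
scene [[603.13422404   0.         317.9403016 ]
 [  0.         603.13422404 245.63480614]
 [  0.           0.           1.        ]] [-0.37150718 -0.58084629  0.94671661] [ 0.84021488 -0.44378292 -0.89330891] ['color', 'mtx', 'xyz', 'orientation']
top [[574.02411815   0.         313.99125806]
 [  0.         574.02411815 247.29254697]
 [  0.           0.           1.        ]] [0.44364284 0.04937819 1.46782373] [ 0.06727148 -0.04897882 -1.5777371 ] ['color', 'mtx', 'xyz', 'orientation']
{'t': 0.1, 'q': array([ 1.05889794e+00,  8.78749561e-02,  1.37204220e+00,  1.75407254e-05,
        1.68360490e+00, -1.03073649e-01]), 'qd': array([-1.67149901e-05, -8.65496669e-04, -4.35186636e-03, -1.98895100e-03,
       -2.10613642e-03,  9.96496908e-04]), 'effort': array([ 2.98081912e-03, -3.41249263e+01, -3.03302872e+01,  7.20535289e-02,
        3.03647888e-02, -1.17921563e-04]), 'tcp_pos': array([0.21839371, 0.50426409, 0.20445548]), 'tool_rot': array([-6.37592354e-01, -3.07559733e+00,  2.87970434e-03]), 'force': array([-0.55223035,  0.26773215,  0.00660736]), 'torque': array([0.02299192, 0.04725836, 0.05724013]), 'grip_force': 0.0, 'finger_gap': 0.9998357804532582}
```

View pics/scene0.png

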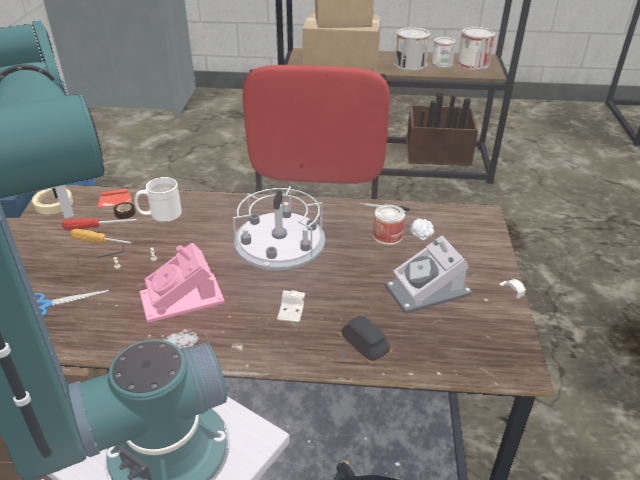

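View pics/top0.png

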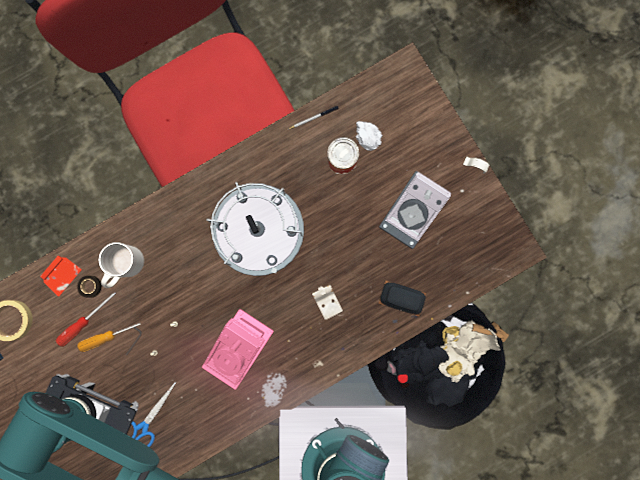

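The scene view shows the magazine at (280,238), the grey jig at (428,272) and the pink look-alike at (182,282). In the top view they are at (256,229), (414,212) and (238,348). The grey one fits the description of the jig (bright square face, round bush). I'll enlarge both to confirm.

```bash
cat > h.py <<'E'
from rig import *
import numpy as np, cv2
from scipy.spatial.transform import Rotation as R
def cam(n):
    f=grab_frame(n); f["R"]=R.from_rotvec(f["orientation"]).as_matrix(); f["o"]=np.array(f["xyz"]); return f
def ray(f,u,v):
    d=np.linalg.solve(f["mtx"],[u,v,1.]); d=f["R"]@(d*[1,-1,-1]); return f["o"],d/np.linalg.norm(d)
def onz(f,u,v,z):
    o,d=ray(f,u,v); return o+d*(z-o[2])/d[2]
def proj(f,p):
    c=f["R"].T@(np.array(p)-f["o"])*[1,-1,-1]; q=f["mtx"]@c; return q[:2]/q[2]
E
python3 - <<'E'
from h import *
s=cv2.imread("pics/scene0.png");t=cv2.imread("pics/top0.png")
def c(i,x,y,w,h,k): return cv2.resize(i[y:y+h,x:x+w],None,fx=k,fy=k,interpolation=cv2.INTER_CUBIC)
a=np.hstack([c(t,206,179,100,100,4)[:300*4//3],c(s,230,185,100,100,4)])
b=np.hstack([c(t,372,166,90,45*1+45,400/90)[:],c(s,382,225,90,90,400/90)])
im=np.vstack([a[:400],b[:400]]); cv2.imwrite("pics/comp.png",cv2.resize(im,(600,600),interpolation=cv2.INTER_AREA))
E
```

```text
(no output)
```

View pics/comp.png

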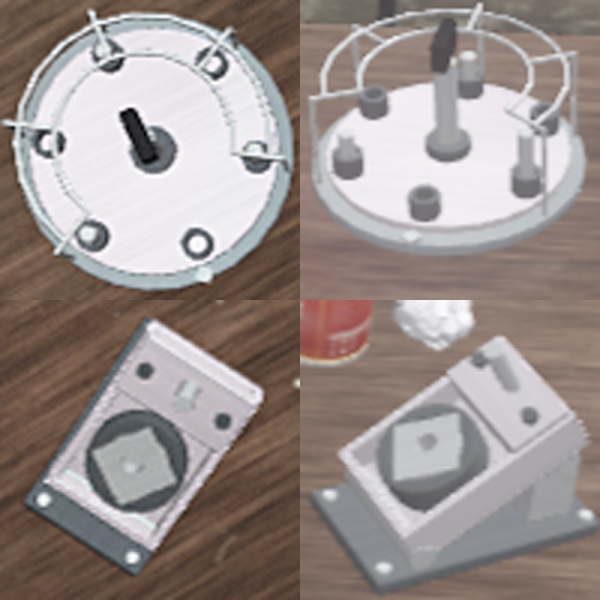

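The dowels are at scene (306,235), (265,232) and (306,205). The one at (306,235), right-front, shows about twice the free length of the other two, so it is the long one. The pointer mark is at top (274,270) and scene (267,264). The grey jig is confirmed, with its hole at top (411,215).

```bash
python3 - <<'E'
from h import *
t=cam("top");s=cam("scene")
def tri(a,b):
    (o1,d1),(o2,d2)=ray(t,*a),ray(s,*b)
    k=np.linalg.lstsq(np.c_[d1,-d2],o2-o1,rcond=None)[0]; p,q=o1+k[0]*d1,o2+k[1]*d2
    return (p+q)/2,np.linalg.norm(p-q)
T=lambda x,y:(206+x/3-.5,179+y/3-.5)
S=lambda x,y:(230+(x-300)/3-.5,185+y/3-.5)
k=400/90*.75
TJ=lambda x,y:(372+x/k-.5,166+(y-300)/k-.5); SJ=lambda x,y:(382+(x-300)/k-.5,225+(y-300)/k-.5)
np.set_printoptions(precision=4,suppress=True)
print("pointer",tri(T(205,273),S(411,237)))
print("empty cup",tri(T(197,243),S(425,190)))
print("hole",tri(TJ(130,465),SJ(428,440)))
for n,p in dict(ll=(22,515),lr=(137,574)).items(): print(n,onz(t,*TJ(*p),.005))
# turntable ellipse
hsv=cv2.cvtColor(t["color"],cv2.COLOR_BGR2HSV)
m=((hsv[...,1]<60)&(hsv[...,2]>90)).astype(np.uint8); M=np.zeros_like(m); M[170:290,200:315]=m[170:290,200:315]
M=cv2.morphologyEx(M,cv2.MORPH_OPEN,np.ones((9,9),np.uint8))
c=max(cv2.findContours(M,0,1)[0],key=cv2.contourArea); e=cv2.fitEllipse(c); print(e)
for z in (.01,.02): 
    p=onz(t,*e[0],z); r=[np.linalg.norm(onz(t,*q[0],z)-p) for q in c]; print(z,p,np.median(r))
# mag white disc ring cups in top: by T
for q in [(107,57),(211,63),(257,156),(197,243),(92,235),(49,143)]: print(q,onz(t,*T(*q),.042))
print("long foot/top",tri(T(257,156),S(527,137)))
E
```

```text
pointer (array([0.4956, 0.168 , 0.0167]), np.float64(0.00028940334944337905))
empty cup (array([0.5197, 0.1715, 0.0481]), np.float64(0.0009136505742261303))
hole (array([ 0.6245, -0.172 ,  0.0802]), np.float64(0.00477027877097199))
ll [ 0.5951 -0.0983  0.005 ]
lr [ 0.549  -0.1855  0.005 ]
((256.6244812011719, 229.49488830566406), (85.6510009765625, 87.99076843261719), 47.69489669799805)
0.01 [0.5985 0.2122 0.01  ] 0.11445278245914652
0.02 [0.5974 0.2111 0.02  ] 0.11366768903474748
(107, 57) [0.6762 0.2475 0.042 ]
(211, 63) [0.6703 0.1604 0.042 ]
(257, 156) [0.5918 0.1223 0.042 ]
(197, 243) [0.5197 0.1724 0.042 ]
(92, 235) [0.5271 0.2597 0.042 ]
(49, 143) [0.6042 0.2958 0.042 ]
long foot/top (array([0.5883, 0.1194, 0.082 ]), np.float64(0.002211384737048384))
```

```bash
cat >> h.py <<'E'
def yaw(o=None):
    o=o or observe(); x=R.from_rotvec(o["tool_rot"]).as_matrix()[:,0]; return np.degrees(np.arctan2(x[1],x[0]))%360
def go(p,w=None):
    """total shift (full-scale units, tool axes now) and twist to reach world TCP p, yaw w deg"""
    o=observe(); d=R.from_rotvec(o["tool_rot"]).as_matrix().T@(np.array(p)-o["tcp_pos"])/.5
    tw=0 if w is None else -(((w-yaw(o)+180)%360)-180)/180
    print("t",round(o["t"],2),"tcp",o["tcp_pos"].round(4),"yaw",round(yaw(o),2),"| shift",d.round(4),"rows>=",round(np.linalg.norm(d)*10,1),"twist",round(tw,4))
E
python3 - <<'E'
from h import *
go((.598,.21,.19),206)
t=cv2.imread("pics/top0.png")
f=cam("top"); print(f["color"].shape)
# knob bar
M=np.zeros((480,640),np.uint8); M[205:250,235:275]=(t.max(2)<45)[205:250,235:275]
c=max(cv2.findContours(M,0,1)[0],key=cv2.contourArea); print(cv2.minAreaRect(c),cv2.contourArea(c))
vx=cv2.fitLine(c,2,0,.01,.01).ravel(); print(vx, np.degrees(np.arctan2(-vx[0],-vx[1])))
M2=cv2.moments(M,True); u,v=M2["m10"]/M2["m00"],M2["m01"]/M2["m00"]; print(u,v,onz(f,u,v,.135))
print(proj(f,(.598,.21,.142)))
E
```

```text
t 0.2 tcp [0.2185 0.5044 0.2048] yaw 156.58 | shift [-0.9306 -0.2385  0.0297] rows>= 9.6 twist -0.2746
(480, 640, 3)
((252.00001525878906, 224.00001525878906), (18.782970428466797, 5.366562843322754), 63.43495178222656) 26.0
[  0.4203126   0.9073794 251.84285   224.02856  ] -155.14568
251.79032258064515 224.19354838709677 [0.59777675 0.20959118 0.135     ]
[251.25389622 223.75677298]
```

Emit:
{"api": "servo_tool", "payload": {"plan": [[[-0.093, -0.024, 0.003, 0, 60], [-0.093, -0.024, 0.003, 0, 60], [-0.093, -0.024, 0.003, 0, 60], [-0.093, -0.024, 0.003, 0, 60], [-0.093, -0.024, 0.003, 0, 60], [-0.093, -0.024, 0.003, 0, 60], [-0.093, -0.024, 0.003, 0, 60], [-0.093, -0.024, 0.003, 0, 60], [-0.093, -0.024, 0.003, 0, 60], [-0.093, -0.024, 0.003, 0, 60]]], "force": 20}}

```text
t: 1.25
tcp_pos: [0.5989, 0.2083, 0.1903]
tool_rot: [-0.638, -3.076, -0.0]
force: [-0.1, 0.7, 0.4]
finger_gap: 0.64
grip_force: 0.0
```

Emit:
{"api": "servo_tool", "payload": {"plan": [[[0, 0, 0, -0.045, 60], [0, 0, 0, -0.045, 60], [0, 0, 0, -0.045, 60], [0, 0, 0, -0.045, 60], [0, 0, 0, -0.045, 60], [0, 0, 0, -0.045, 60], [0, 0, 0, 0, 60], [0, 0, 0, 0, 60]]]}}

```text
t: 2.05
tcp_pos: [0.5975, 0.2097, 0.1903]
tool_rot: [0.68, -3.067, -0.0]
force: [0.5, -0.0, -0.1]
finger_gap: 0.634
grip_force: 0.0
```

```bash
python3 - <<'E'
from h import *
go((.598,.21,.118),206)
for n in("scene",):
    f=cam(n); cv2.imwrite("pics/s1.png",cv2.resize(f["color"][130:330,200:500],None,fx=2.6,fy=2.6,interpolation=cv2.INTER_CUBIC))
E
```

```text
t 2.05 tcp [0.5975 0.2097 0.1903] yaw 205.01 | shift [-1.100e-03  1.000e-04  1.445e-01] rows>= 1.4 twist -0.0055
```

View pics/s1.png

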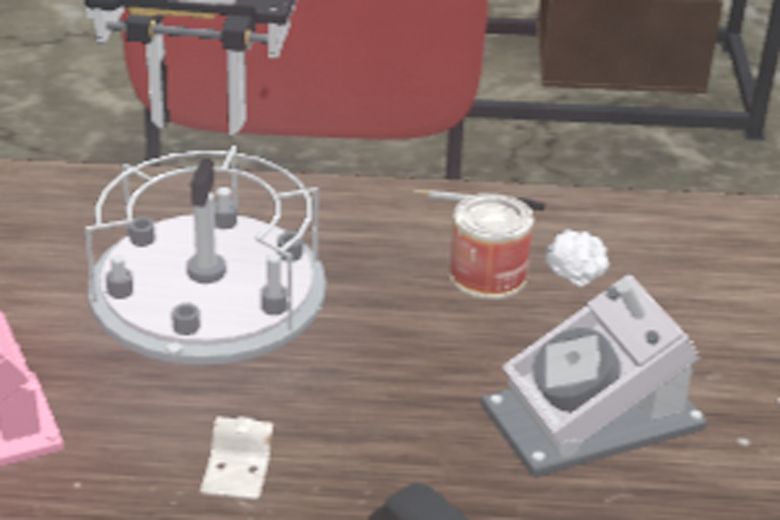

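The open fingers sit above the knob bar (crop (195,100) against the knob at (203,180)) and straddle it. Next I descend and grip.

Emit:
{"api": "servo_tool", "payload": {"plan": [[[0, 0, 0.048, 0, 60], [0, 0, 0.048, -0.006, 60], [0, 0, 0.048, 0, 60], [0, 0, 0, 0, 60], [0, 0, 0, 0, 10], [0, 0, 0, 0, 10], [0, 0, 0, 0, 10], [0, 0, 0, 0, 10], [0, 0, 0, 0, 10], [0, 0, 0, 0, 10]]], "force": 25}}

```text
t: 3.1
tcp_pos: [0.5978, 0.2098, 0.1189]
tool_rot: [-0.713, 3.059, 0.0]
force: [-1.3, -0.5, 0.1]
finger_gap: 0.166
grip_force: 0.0
```

Emit:
{"api": "servo_tool", "payload": {"plan": [[[0, 0, 0, 0, 10], [0, 0, 0, 0, 10], [0, 0, 0, 0.044, 10], [0, 0, 0, 0.044, 10], [0, 0, 0, 0.044, 10], [0, 0, 0, 0.044, 10], [0, 0, 0, 0.044, 10], [0, 0, 0, 0.044, 10], [0, 0, 0, 0.044, 10], [0, 0, 0, 0.044, 10]]]}}

```text
t: 4.1
tcp_pos: [0.5982, 0.2128, 0.1189]
tool_rot: [1.005, 2.976, 0.009]
force: [3.3, 7.2, -0.6]
finger_gap: 0.15
grip_force: 25.0
```

Emit:
{"api": "servo_tool", "payload": {"plan": [[[0, 0, 0, 0, 10], [0, 0, 0, 0, 10], [0, 0, 0, 0, 10]]]}}

```text
t: 4.4
tcp_pos: [0.5982, 0.2127, 0.1189]
tool_rot: [0.997, 2.979, 0.009]
force: [0.9, 6.3, 0.6]
finger_gap: 0.148
grip_force: 25.0
```

```bash
python3 - <<'E'
from h import *
go((.598,.21,.19))
a=cam("top")["color"][170:290,200:320]; b=cam("scene")["color"][180:280,230:330]
k=lambda i:cv2.resize(i,(400,400),interpolation=cv2.INTER_CUBIC)
cv2.imwrite("pics/m2.png",np.hstack([k(a),k(b)]))
E
```

```text
t 4.4 tcp [0.5982 0.2127 0.1189] yaw 143.01 | shift [-0.0028 -0.0038 -0.1423] rows>= 1.4 twist 0
```

View pics/m2.png

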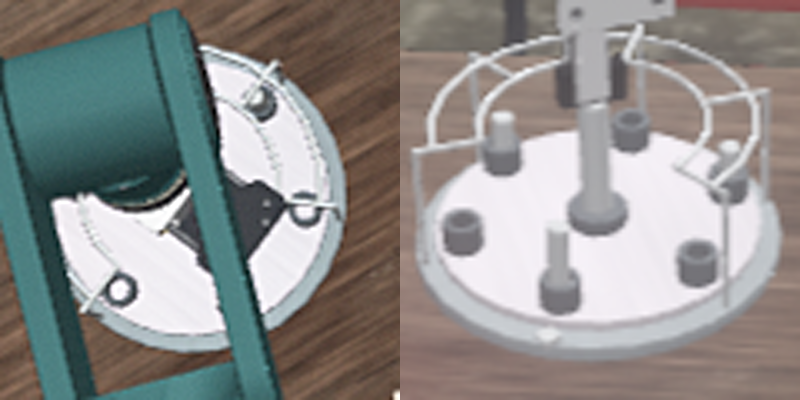

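The long dowel now stands at the front, with its top at crop (557,226) and its cup at (559,278). The pointer is at (548,336). I'll check the offset.

```bash
python3 - <<'E'
from h import *
f=cam("scene"); A=np.array([.598,.210])
for n,u,v,z in (("top",557,227,.082),("cup",559,281,.042),("ptr",548,336,.0167),("sh",502,117,.062),("emptycup",463,221,.042),("emptycup2",698,250,.042),("ec3",632,122,.042)):
    p=onz(f,230+(u-400)/4-.4,180+v/4-.4,z); d=p[:2]-A; print(n,p.round(4),np.hypot(*d).round(4),np.degrees(np.arctan2(d[1],d[0])).round(1)%360)
E
```

```text
top [0.5186 0.1753 0.082 ] 0.0866 203.6
cup [0.5172 0.1749 0.042 ] 0.0881 203.4
ptr [0.4954 0.1677 0.0167] 0.111 202.4
sh [0.6133 0.2972 0.062 ] 0.0885 80.1
emptycup [0.5309 0.2627 0.042 ] 0.0854 141.8
emptycup2 [0.5911 0.1237 0.042 ] 0.0865 265.4
ec3 [0.6806 0.2423 0.042 ] 0.0886 21.4
```

Emit:
{"api": "servo_tool", "payload": {"plan": [[[0, 0, 0, 0, 50], [0, 0, 0, 0, 50], [0, 0, 0, 0, 50], [0, 0, 0, 0, 50], [0, 0, -0.05, 0, 50], [0, 0, -0.05, 0, 50], [0, 0, -0.03, 0, 50], [0, 0, 0, 0, 50]]]}}

```text
t: 5.35
tcp_pos: [0.5991, 0.2099, 0.1869]
tool_rot: [0.998, 2.973, 0.005]
force: [-1.3, 0.5, 1.3]
finger_gap: 0.53
grip_force: 0.0
```

Emit:
{"api": "servo_tool", "payload": {"plan": [[[0, 0, 0, -0.047, 50], [0, 0, 0, -0.047, 50], [0, 0, 0, -0.047, 50], [0, 0, 0, -0.047, 50], [0, 0, 0, -0.047, 50], [0, 0, 0, -0.047, 50], [0, 0, 0, -0.047, 50], [0, 0, 0, 0, 50], [0, 0, 0, 0, 50]]]}}

```text
t: 6.25
tcp_pos: [0.5972, 0.2096, 0.1823]
tool_rot: [0.597, -3.082, 0.0]
force: [0.3, 0.0, -0.2]
finger_gap: 0.53
grip_force: 0.0
```

```bash
python3 - <<'E'
from h import *
go((.5173,.1751,.115),203)
E
```

```text
t 6.25 tcp [0.5972 0.2096 0.1823] yaw 201.94 | shift [ 0.1737 -0.0043  0.1348] rows>= 2.2 twist -0.0059
```

Emit:
{"api": "servo_tool", "payload": {"plan": [[[0.087, -0.002, 0, 0, 50], [0.087, -0.002, 0, -0.006, 50], [0, 0, 0.067, 0, 50], [0, 0, 0.067, 0, 50], [0, 0, 0, 0, 50], [0, 0, 0, 0, 50]]]}}

```text
t: 6.85
tcp_pos: [0.5174, 0.175, 0.1162]
tool_rot: [0.629, -3.076, -0.0]
force: [1.0, -0.3, 0.8]
finger_gap: 0.534
grip_force: 0.0
```

```bash
python3 - <<'E'
from h import *
go((.5173,.1751,.051),203)
f=cam("scene"); b=f["color"][180:280,230:330]
t=cam("top"); c=t["color"][160:260,360:460]
k=lambda i:cv2.resize(i,(400,400),interpolation=cv2.INTER_CUBIC)
cv2.imwrite("pics/m3.png",np.hstack([k(c),k(b)]))
E
```

```text
t 6.85 tcp [0.5174 0.175  0.1162] yaw 203.12 | shift [-0.000e+00  1.000e-04  1.304e-01] rows>= 1.3 twist 0.0007
```

View pics/m3.png

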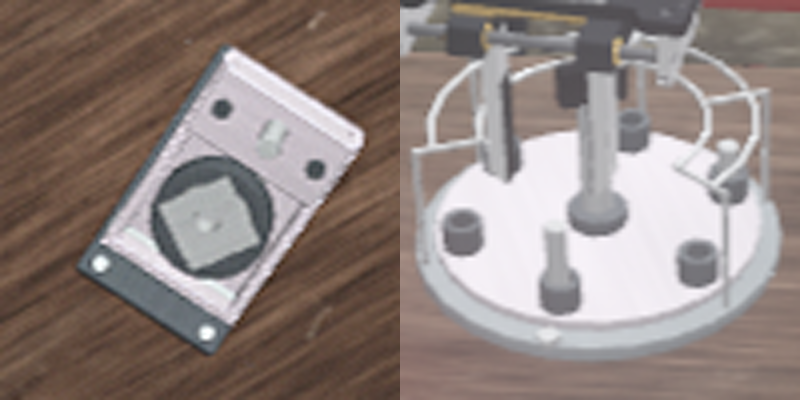

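The jig (left crop) has its hole at (207,224). On the right the fingers at (500,140) and (605,140) straddle the long dowel at (557,228). Next I descend and grip lightly.

Emit:
{"api": "servo_tool", "payload": {"plan": [[[0, 0, 0.044, 0, 50], [0, 0, 0.044, 0, 50], [0, 0, 0.044, 0, 50], [0, 0, 0, 0, 10], [0, 0, 0, 0, 10], [0, 0, 0, 0, 10], [0, 0, 0, 0, 10], [0, 0, 0, 0, 10], [0, 0, 0, 0, 10], [0, 0, 0, 0, 10]]], "force": 8}}

```text
t: 7.95
tcp_pos: [0.5186, 0.1754, 0.0518]
tool_rot: [-0.631, 3.075, 0.0]
force: [0.3, 0.5, 5.1]
finger_gap: 0.136
grip_force: 8.0
```

Emit:
{"api": "servo_tool", "payload": {"plan": [[[0, 0, 0, 0, 10], [0, 0, 0, 0, 10], [0, 0, -0.01, 0, 10], [0, 0, -0.01, 0, 10], [0, 0, -0.008, 0, 10], [0, 0, 0, 0, 10]]]}}

```text
t: 8.55
tcp_pos: [0.5179, 0.1751, 0.0649]
tool_rot: [-0.632, 3.077, -0.0]
force: [-0.5, 0.7, 0.6]
finger_gap: 0.14
grip_force: 8.0
```

```bash
python3 - <<'E'
from h import *
go((.5173,.1751,.051),203); print(observe()["force"],observe()["finger_gap"]*94,observe()["grip_force"])
E
```

```text
t 8.55 tcp [0.5179 0.1751 0.0649] yaw 203.2 | shift [0.0011 0.0005 0.0279] rows>= 0.3 twist 0.0011
[-0.45128484  0.65008621  0.55484959] 13.115642113683514 7.998674511909485
```

Emit:
{"api": "servo_tool", "payload": {"plan": [[[0.009, 0, 0.0004, 0, 10], [0.007, 0, 0.001, 0, 10], [0.007, 0, 0.0016, 0, 10], [0.007, 0, 0.002, 0, 10], [0.007, 0, 0.003, 0, 10], [0.007, 0, 0.0034, 0, 10], [0.002, 0, 0, 0, 10], [0, 0, 0, 0, 10]]]}}

```text
t: 9.35
tcp_pos: [0.4959, 0.1657, 0.0581]
tool_rot: [0.631, -3.076, 0.0]
force: [1.5, -0.7, -1.3]
finger_gap: 0.139
grip_force: 8.0
```

```bash
python3 - <<'E'
from h import *
go((.5173,.1751,.051),203); print(observe()["force"],observe()["finger_gap"]*94,observe()["grip_force"])
f=cam("scene"); b=f["color"][190:280,220:310]
cv2.imwrite("pics/m4.png",cv2.resize(b,(600,600),interpolation=cv2.INTER_CUBIC))
E
```

```text
t 9.35 tcp [0.4959 0.1657 0.0581] yaw 203.19 | shift [-0.0468  0.0003  0.0141] rows>= 0.5 twist 0.001
[ 1.5312918  -0.66264553 -1.3442738 ] 13.043033263936506 7.998920381069183
```

View pics/m4.png

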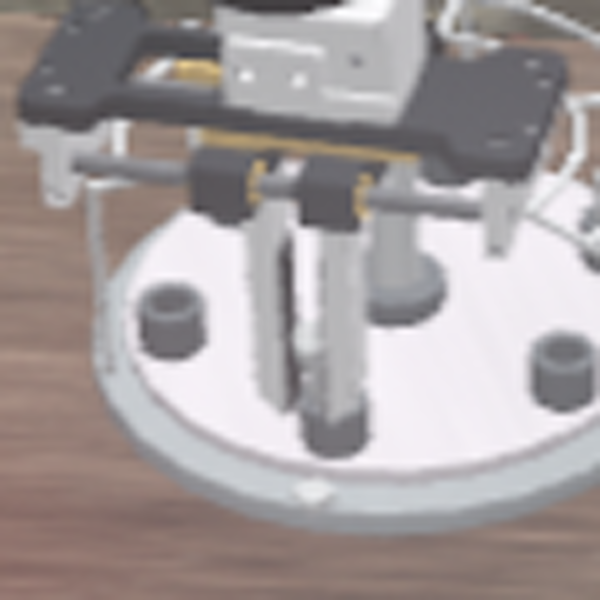

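The wrist now leans the dowel outward and its foot is still in the cup at (335,430). The 2 N side force fits a dowel that is pivoting. I'll firm the grip, lift, and carry it to the jig.

Emit:
{"api": "servo_tool", "payload": {"plan": [[[0, 0, 0, 0, 10], [0, 0, -0.04, 0, 10], [0, 0, -0.08, 0, 10], [0, 0, -0.08, 0, 10], [0, 0, -0.08, 0, 10], [0, 0, 0, 0.047, 10], [0, 0, 0, 0.047, 10], [0, 0, 0, 0.047, 10], [0, 0, 0, 0.047, 10], [0, 0, 0, 0.047, 10]]], "force": 15}}

```text
t: 10.4
tcp_pos: [0.4961, 0.1658, 0.1982]
tool_rot: [-0.531, -3.095, 0.002]
force: [-0.5, -0.7, 0.1]
finger_gap: 0.134
grip_force: 15.0
```

```bash
python3 - <<'E'
from h import *
go((.58,-.05,.20),152)
t=cam("top");s=cam("scene")
print("plate corners",[onz(t,360+x/4-.4,160+y/4-.4,z).round(4) for x,y,z in ((78,266,.005),(210,353,.005),(222,45,.005))])
hs=cv2.cvtColor(s["color"],cv2.COLOR_BGR2GRAY); ht=cv2.cvtColor(t["color"],cv2.COLOR_BGR2GRAY)
np.save("pics/ht.npy",ht);np.save("pics/hs.npy",hs)
k=lambda i:cv2.resize(i,(400,400),interpolation=cv2.INTER_CUBIC)
q=lambda i:cv2.normalize(i,None,0,255,cv2.NORM_MINMAX)
print(proj(t,(.62,-.17,.075)),proj(s,(.62,-.17,.075)))
print(ht[206:226,400:424])
E
```

```text
t 10.4 tcp [0.4961 0.1658 0.1982] yaw 160.54 | shift [-0.302  -0.3511 -0.0035] rows>= 4.6 twist 0.0475
plate corners [array([ 0.6051, -0.101 ,  0.005 ]), array([ 0.5486, -0.1842,  0.005 ]), array([ 0.7473, -0.1958,  0.005 ])]
[410.24031805 216.5926057 ] [416.89918183 269.11215579]
[[114  72  86  84  87  84  87  94 115 129 142 153 170 185 180 181 179 166
  115  80  83  88  99 101]
 [ 81  82  86  85  76  83 112 154 176 181 186 180 181 176 175 175 177 186
  147  80  79  83  90  97]
 [ 76  86  84  87  88 119 160 179 178 176 176 179 176 175 176 175 179 184
  160 111  81  80  87  91]
 [ 75  85  95 119 164 180 181 179 177 175 175 176 175 177 178 178 177 177
  184 162 114  80  79  90]
 [ 99 128 152 173 184 181 176 177 177 174 176 177 175 179 179 176 175 171
  177 182 170 114  77  85]
 [167 192 184 181 179 174 176 177 173 178 177 174 178 177 173 173 174 172
  175 176 186 152  79  83]
 [161 184 177 177 175 176 175 177 174 174 177 179 179 172 173 173 173 175
  177 178 185 161 108  76]
 [140 179 178 176 178 177 178 179 158 159 179 177 176 178 174 174 177 178
  177 180 181 174 124  76]
 [101 159 
[... 502 characters left out ...]
83  84 141 181 180 180 177 178 178 178 176 175 177 178 178 177 179
  180 177 178 177 176 186]
 [ 80  87  92 111 161 184 180 177 177 177 181 178 179 178 177 180 177 177
  178 175 175 179 177 181]
 [ 74  82  87  82 145 186 182 178 177 178 179 178 180 179 176 175 176 177
  174 179 178 179 150 122]
 [ 74  79  89  85 110 165 184 181 180 178 179 179 179 177 179 176 177 177
  175 175 153 100  72  78]
 [132  86  79  84  77 144 185 184 181 181 178 178 176 174 178 180 177 146
  112  92  77  81  82  81]
 [207 135  81  79  81 104 157 184 180 176 177 176 180 181 177 152 108  80
   76  85  86  86  82  85]
 [234 212 130  74  79  73 109 162 184 180 176 175 177 153 104  83  87  87
   87  88  85  80  85 124]]
```

```bash
python3 - <<'E'
from h import *
go((.585,-.147,.15),146)
E
```

```text
t 10.5 tcp [0.4962 0.1659 0.1982] yaw 160.91 | shift [-0.3727 -0.5331  0.0966] rows>= 6.6 twist 0.0828
```

Emit:
{"api": "servo_tool", "payload": {"plan": [[[-0.053, -0.076, 0, 0, 10], [-0.053, -0.076, 0, 0, 10], [-0.053, -0.076, 0, 0, 10], [-0.053, -0.076, 0, 0, 10], [-0.053, -0.076, 0, 0, 10], [-0.053, -0.076, 0, 0, 10], [-0.054, -0.077, 0, 0, 10], [0, 0, 0.048, 0.041, 10], [0, 0, 0.048, 0.041, 10], [0, 0, 0, 0, 10]]]}}

```text
t: 11.5
tcp_pos: [0.5825, -0.1464, 0.1458]
tool_rot: [-0.909, -2.997, -0.001]
force: [0.9, -0.0, -1.4]
finger_gap: 0.132
grip_force: 15.0
```

```bash
python3 - <<'E'
from h import *
go((.593,-.152,.119),146)
s=cam("scene");t=cam("top")
hs=cv2.imread("pics/scene0.png"); a=hs[250:285,402:437]; c=s["color"][210:290,380:460]; ht=cv2.imread("pics/top0.png")
k=lambda i,w:cv2.resize(i,(w,w),interpolation=cv2.INTER_CUBIC)
h=cv2.convertScaleAbs(np.vstack([k(a,280),k(ht[200:235,395:430],280)]),alpha=1.0)
cv2.imwrite("pics/m5.png",np.hstack([k(c,500),np.vstack([k(a,250),k(ht[200:235,395:430],250)])]))
E
```

```text
t 11.5 tcp [ 0.5825 -0.1464  0.1458] yaw 146.25 | shift [-0.0242  0.0025  0.0533] rows>= 0.6 twist 0.0014
```

View pics/m5.png

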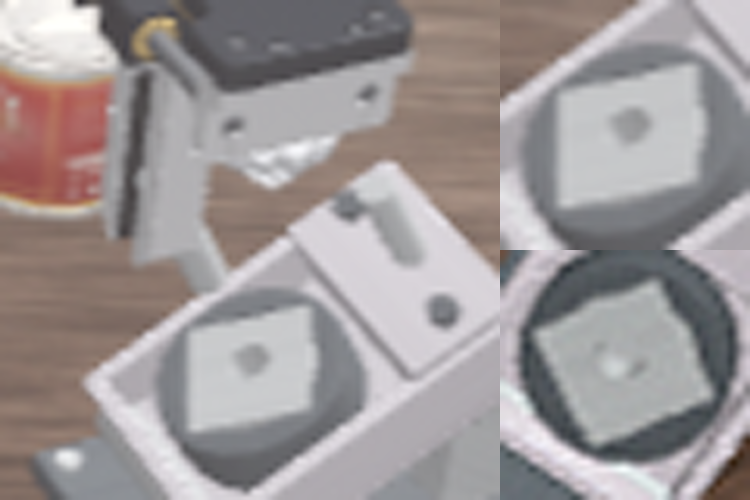

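The dowel leans parallel to the jig's fixed dowel, at crop (215,265) against (397,225). The hole is at scene (420,267) and top (411.6,215).

```bash
python3 - <<'E'
from h import *
s=cam("scene");t=cam("top")
u=np.array([np.cos(np.radians(-34)),np.sin(np.radians(-34)),0]); n=-.5*u+[0,0,.866]
G=observe()["tcp_pos"]+[0,0,.019]
for L in (46,48,50): print(L,proj(s,G-L/1e3*n), "crop",(proj(s,G-L/1e3*n)+.4-[380,210])*6.25)
(o1,d1),(o2,d2)=ray(t,411.65,215.1),ray(s,419.9,266.9)
k=np.linalg.lstsq(np.c_[d1,-d2],o2-o1,rcond=None)[0]; print("hole tri",o1+k[0]*d1,o2+k[1]*d2)
print("z.075 top",onz(t,411.65,215.1,.075),"scene",onz(s,419.9,266.9,.075))
g=cv2.cvtColor(s["color"],cv2.COLOR_BGR2GRAY); print(g[244:260,404:422])
E
```

```text
46 [412.06168398 251.08681711] crop [202.8855249  259.29260691]
48 [412.38762071 251.60686299] crop [204.92262945 262.54289366]
50 [412.71289658 252.12585443] crop [206.95560359 265.78659017]
hole tri [ 0.62294069 -0.17264503  0.0803592 ] [ 0.62421245 -0.1747086   0.08085375]
z.075 top [ 0.62363325 -0.17350261  0.075     ] scene [ 0.63094412 -0.17196286  0.075     ]
[[159 171 177 177 178 177 177 176 184 181 152 129 129 128 127 126 124 123]
 [161 172 177 177 177 177 176 176 186 181 148 124 125 127 126 125 124 123]
 [165 175 177 177 177 177 177 176 179 191 182 145 118 117 116 114 114 113]
 [166 175 177 177 177 177 176 173 171 183 199 172 122 122 123 123 124 125]
 [174 181 177 170 163 157 157 161 163 175 193 186 147 124 123 121 120 121]
 [161 156 144 140 137 143 153 157 160 167 183 199 173 128 127 125 123 123]
 [127 126 123 123 121 132 147 155 158 162 175 193 185 149 126 124 124 173]
 [130 130 132 133 131 130 141 152 157 159 168 183 188 161 127 154 195 212]
 [125 126 129 132 132 134 137 146 154 157 161 175 183 162 160 198 213 219]
 [118 119 121 123 126 128 129 139 150 156 158 164 160 197 214 215 210 194]
 [122 122 123 124 126 124 124 126 139 149 148 163 197 214 219 206 184 176]
 [124 124 123 124 124 122 121 121 125 129 176 205 214 216 196 175 175 173]
 [124 122 122 122 121 119 118 118 140 190 211 214 205 189 168 155 151 142]
 [119 119 120 121 123 123 123 154 196 213 219 196 160 148 135 133 132 130]
 [127 127 128 129 129 132 201 218 213 197 166 141 131 130 128 129 129 129]
 [121 122 124 127 156 195 214 220 199 156 132 129 128 128 128 128 128 127]]
```

```bash
python3 - <<'E'
from h import *
s=cam("scene");t=cam("top"); np.set_printoptions(precision=4,suppress=True)
k=250/35
S=lambda x,y:(402+(x-500)/k-.43,250+y/k-.43); T=lambda x,y:(395+(x-500)/k-.43,200+(y-250)/k-.43)
def tri(a,b):
    (o1,d1),(o2,d2)=ray(t,*a),ray(s,*b)
    q=np.linalg.lstsq(np.c_[d1,-d2],o2-o1,rcond=None)[0]; p,r=o1+q[0]*d1,o2+q[1]*d2
    return (p+r)/2,np.linalg.norm(p-r)
P=[]
for a,b in (((537,328),(557,95)),((657,282),(697,65)),((712,393),(700,187)),((595,445),(558,208))):
    p,e=tri(T(*a),S(*b)); P.append(p); print(p,e)
P=np.array(P); c=P.mean(0); print("centre",c, [np.linalg.norm(P[i]-P[i-1]) for i in range(4)])
w=np.linalg.svd(P-c)[2][2]; w*=np.sign(w[2]); print("normal",w,np.degrees(np.arccos(w[2])),np.degrees(np.arctan2(-w[1],-w[0])))
for nme,f,uv in (("top",t,(411.5,214.6)),("scene",s,S(631,125))):
    o,d=ray(f,*uv); print(nme,o+d*((c-o)@w)/(d@w))
print(tri((411.5,214.6),S(631,125)))
E
```

```text
[ 0.6353 -0.1446  0.0713] 0.0016009816926913683
[ 0.6484 -0.1835  0.0927] 0.0012742044467821763
[ 0.6125 -0.2042  0.0771] 0.0015435221852077565
[ 0.5963 -0.1658  0.0611] 0.00018183010938383078
centre [ 0.6231 -0.1745  0.0755] [np.float64(0.04551153612879172), np.float64(0.04636712646532247), np.float64(0.04426412571533542), np.float64(0.04464620710056191)]
normal [-0.4371  0.253   0.8631] 30.331851017838677 -30.062271110407146
top [ 0.6247 -0.173   0.0759]
scene [ 0.6276 -0.1734  0.0775]
(array([ 0.6249, -0.1734,  0.0791]), np.float64(0.0021007492794693195))
```

```bash
cat >> h.py <<'E'
u=np.array([np.cos(np.radians(-34)),np.sin(np.radians(-34)),0]); Z=np.array([0,0,1.]); n=-.5*u+.866*Z; e=.866*u+.5*Z; l=np.cross(n,e)
H=np.array([.626,-.1732,.0768])
def tcp(a,b,h,s=.048): return H+a/1e3*e+b/1e3*l+(h/1e3+s)*n-.019*Z
def foot():
    d=observe()["tcp_pos"]+.019*Z-.048*n-H; o=observe(); F=o["force"]
    print("foot up,left,out mm",(np.array([d@e,d@l,d@n])*1e3).round(2),"F up,left,out",np.array([F@e,F@l,F@n]).round(1),"grip",o["grip_force"],"t",o["t"])
E
python3 - <<'E'
from h import *
foot(); go(tcp(-4,0,8),146)
E
```

```text
foot up,left,out mm [ 5.89 -0.23 58.26] F up,left,out [ 0.7  0.2 -0.8] grip 14.999735355377197 t 11.8
t 11.8 tcp [ 0.586  -0.1465  0.1528] yaw 146.27 | shift [-0.0328  0.0002  0.097 ] rows>= 1.0 twist 0.0015
```

Emit:
{"api": "servo_tool", "payload": {"plan": [[[-0.011, 0, 0.032, 0, 10], [-0.011, 0, 0.032, 0, 10], [-0.011, 0, 0.032, 0, 10], [0, 0, 0, 0, 10], [0, 0, 0, 0, 10], [0, 0, 0, 0, 10]]]}}

```text
t: 12.4
tcp_pos: [0.5991, -0.1559, 0.1031]
tool_rot: [0.915, 3.005, 0.0]
force: [-0.6, 0.0, -0.7]
finger_gap: 0.136
grip_force: 15.0
```

```bash
python3 - <<'E'
from h import *
foot()
E
```

```text
foot up,left,out mm [-4.99 -0.69  7.2 ] F up,left,out [-0.8 -0.3 -0.3] grip 14.999759942293167 t 12.4
```

Emit:
{"api": "servo_tool", "payload": {"plan": [[[-0.001, 0, 0.0017, 0, 10], [-0.001, 0, 0.0017, 0, 10], [-0.001, 0, 0.0017, 0, 10], [-0.001, 0, 0.0017, 0, 10], [-0.001, 0, 0.0017, 0, 10], [0, 0, 0, 0, 10], [0, 0, 0, 0, 10]]]}}

```text
t: 13.1
tcp_pos: [0.601, -0.1572, 0.0985]
tool_rot: [-0.915, -3.005, -0.0]
force: [-0.1, -0.8, -1.2]
finger_gap: 0.134
grip_force: 15.0
```

```bash
python3 - <<'E'
from h import *
foot()
E
```

```text
foot up,left,out mm [-5.39 -0.71  2.11] F up,left,out [-0.3 -0.8 -1.2] grip 14.999703615903854 t 13.1
```

Emit:
{"api": "servo_tool", "payload": {"plan": [[[-0.001, 0, 0.0017, 0, 10], [-0.001, 0, 0.0017, 0, 10], [0, 0, 0, 0, 10]]]}}

```text
t: 13.4
tcp_pos: [0.6023, -0.1577, 0.0973]
tool_rot: [0.914, 3.004, 0.001]
force: [0.4, 0.0, -0.4]
finger_gap: 0.138
grip_force: 15.0
```

Emit:
{"api": "servo_tool", "payload": {"plan": [[[-0.001, 0, 0.0017, 0, 10], [0, 0, 0, 0, 10]]]}}

```text
t: 13.6
tcp_pos: [0.6026, -0.158, 0.0957]
tool_rot: [0.915, 3.005, 0.001]
force: [0.9, 0.5, 0.5]
finger_gap: 0.135
grip_force: 15.0
```

Emit:
{"api": "servo_tool", "payload": {"plan": [[[-0.001, 0, 0.0017, 0, 10], [0, 0, 0, 0, 10]]]}}

```text
t: 13.8
tcp_pos: [0.6029, -0.1582, 0.0949]
tool_rot: [0.915, 3.005, 0.001]
force: [1.5, 0.1, -0.5]
finger_gap: 0.131
grip_force: 15.0
```

```bash
python3 - <<'E'
from h import *
foot()
E
```

```text
foot up,left,out mm [-5.3  -0.52 -2.14] F up,left,out [ 0.8  0.9 -1. ] grip 15.003920048475266 t 13.8
```

Emit:
{"api": "servo_tool", "payload": {"plan": [[[-0.001, 0, 0.0017, 0, 10], [0, 0, 0, 0, 10]]]}}

```text
t: 14.0
tcp_pos: [0.6032, -0.1585, 0.0942]
tool_rot: [0.915, 3.005, 0.001]
force: [1.3, 1.5, 0.1]
finger_gap: 0.13
grip_force: 15.0
```

Emit:
{"api": "servo_tool", "payload": {"plan": [[[-0.001, 0, 0.0017, 0, 10], [0, 0, 0, 0, 10]]]}}

```text
t: 14.2
tcp_pos: [0.6036, -0.1588, 0.0934]
tool_rot: [0.915, 3.005, 0.0]
force: [1.4, 0.4, -1.0]
finger_gap: 0.134
grip_force: 15.0
```

Emit:
{"api": "servo_tool", "payload": {"plan": [[[-0.001, 0, 0.0017, 0, 10], [0, 0, 0, 0, 10]]]}}

```text
t: 14.4
tcp_pos: [0.604, -0.1591, 0.0925]
tool_rot: [0.915, 3.005, 0.0]
force: [1.1, 1.5, -0.2]
finger_gap: 0.131
grip_force: 15.0
```

```bash
python3 - <<'E'
from h import *
foot()
E
```

```text
foot up,left,out mm [-5.25 -0.65 -4.86] F up,left,out [-0.   1.8 -0.2] grip 15.007792711257935 t 14.4
```

```bash
python3 - <<'E'
from h import *
s=cam("scene");t=cam("top")
k=lambda i,w:cv2.resize(i,(w,w),interpolation=cv2.INTER_CUBIC)
cv2.imwrite("pics/m6.png",k(s["color"][225:285,385:445],600))
print("pred foot crop",(proj(s,observe()["tcp_pos"]+.019*Z-.048*n)+.45-[385,225])*10, "G",(proj(s,observe()["tcp_pos"]+.019*Z)+.45-[385,225])*10)
E
```

```text
pred foot crop [339.07294887 457.81451536] G [263.0009637 338.6231443]
```

View pics/m6.png

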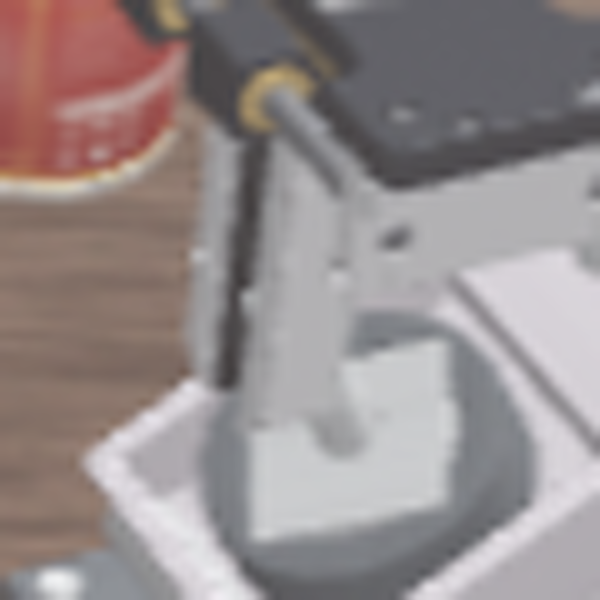

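The dowel foot is just above the bush face at crop (343,443), a little short of the hole at (353,423). It ends about 5 mm higher than I modelled, so contact is close.

```bash
python3 - <<'E'
from h import *
s=cam("scene")
p0=proj(s,H); J=np.c_[proj(s,H+.001*e)-p0,proj(s,H+.001*l)-p0,proj(s,H+.001*n)-p0]*10; print(J.round(2))
print("move up,left mm",np.linalg.solve(J[:,:2],[10,-20])); foot()
E
```

```text
[[ 3.61 -2.15 -1.55]
 [-2.58 -2.63 -2.44]]
move up,left mm [4.60669836 3.08344052]
foot up,left,out mm [-5.26 -0.64 -4.85] F up,left,out [ 1.1  2.9 -0.4] grip 15.008462369441986 t 14.55
```

Emit:
{"api": "servo_tool", "payload": {"plan": [[[-0.001, 0, 0.0017, 0, 10], [0, 0, 0, 0, 10]]]}}

```text
t: 14.75
tcp_pos: [0.6043, -0.1594, 0.0916]
tool_rot: [0.915, 3.005, 0.0]
force: [1.5, 1.4, 0.3]
finger_gap: 0.133
grip_force: 15.0
```

Emit:
{"api": "servo_tool", "payload": {"plan": [[[-0.001, 0, 0.0017, 0, 10], [0, 0, 0, 0, 10]]]}}

```text
t: 14.95
tcp_pos: [0.6048, -0.1597, 0.0908]
tool_rot: [0.915, 3.005, 0.0]
force: [1.7, 1.0, 0.5]
finger_gap: 0.129
grip_force: 15.0
```

Emit:
{"api": "servo_tool", "payload": {"plan": [[[-0.0017, 0.002, -0.001, 0, 10], [0, 0, 0, 0, 10]]]}}

```text
t: 15.15
tcp_pos: [0.6055, -0.1596, 0.091]
tool_rot: [-0.915, -3.004, 0.001]
force: [0.5, 0.3, -0.9]
finger_gap: 0.132
grip_force: 15.0
```

Emit:
{"api": "servo_tool", "payload": {"plan": [[[-0.001, 0, 0.0017, 0, 10], [0, 0, 0, 0, 10], [0, 0, 0, 0, 10]]]}}

```text
t: 15.45
tcp_pos: [0.606, -0.1598, 0.0902]
tool_rot: [-0.915, -3.004, 0.0]
force: [-0.8, 0.3, -0.9]
finger_gap: 0.133
grip_force: 15.0
```

```bash
python3 - <<'E'
from h import *
foot()
E
```

```text
foot up,left,out mm [-4.66 -0.05 -7.89] F up,left,out [-1.2 -0.2 -0.4] grip 14.999985247850418 t 15.45
```

Emit:
{"api": "servo_tool", "payload": {"plan": [[[-0.001, 0, 0.0017, 0, 10], [-0.001, 0, 0.0017, 0, 10], [0, 0, 0, 0, 10]]]}}

```text
t: 15.75
tcp_pos: [0.6071, -0.1602, 0.0886]
tool_rot: [-0.915, -3.005, -0.0]
force: [-0.5, -0.4, -0.5]
finger_gap: 0.136
grip_force: 15.0
```

Emit:
{"api": "servo_tool", "payload": {"plan": [[[-0.001, 0, 0.0017, 0, 10], [-0.001, 0, 0.0017, 0, 10], [0, 0, 0, 0, 10]]]}}

```text
t: 16.05
tcp_pos: [0.608, -0.1607, 0.0869]
tool_rot: [-0.915, -3.005, -0.0]
force: [-0.6, -0.3, -0.0]
finger_gap: 0.132
grip_force: 15.0
```

```bash
python3 - <<'E'
from h import *
foot()
E
```

```text
foot up,left,out mm [ -4.42   0.27 -11.86] F up,left,out [-0.3 -0.6  0.1] grip 14.999973177909851 t 16.05
```

Emit:
{"api": "servo_tool", "payload": {"plan": [[[-0.001, 0, 0.0017, 0, 10], [-0.001, 0, 0.0017, 0, 10], [0, 0, 0, 0, 10]]]}}

```text
t: 16.35
tcp_pos: [0.6088, -0.1613, 0.0852]
tool_rot: [-0.915, -3.005, -0.0]
force: [0.2, 0.0, 0.2]
finger_gap: 0.135
grip_force: 15.0
```

Emit:
{"api": "servo_tool", "payload": {"plan": [[[-0.001, 0, 0.0017, 0, 10], [-0.001, 0, 0.0017, 0, 10], [0, 0, 0, 0, 10]]]}}

```text
t: 16.65
tcp_pos: [0.6096, -0.1619, 0.0835]
tool_rot: [-0.915, -3.005, -0.0]
force: [-0.4, -0.3, -0.6]
finger_gap: 0.133
grip_force: 15.0
```

```bash
python3 - <<'E'
from h import *
foot()
s=cam("scene");t=cam("top")
k=lambda i,w:cv2.resize(i,(w,w),interpolation=cv2.INTER_CUBIC)
cv2.imwrite("pics/m7.png",k(s["color"][225:285,385:445],600))
E
```

```text
foot up,left,out mm [ -4.35   0.23 -15.77] F up,left,out [-0.4 -0.5 -0.5] grip 15.00000849366188 t 16.65
```

View pics/m7.png

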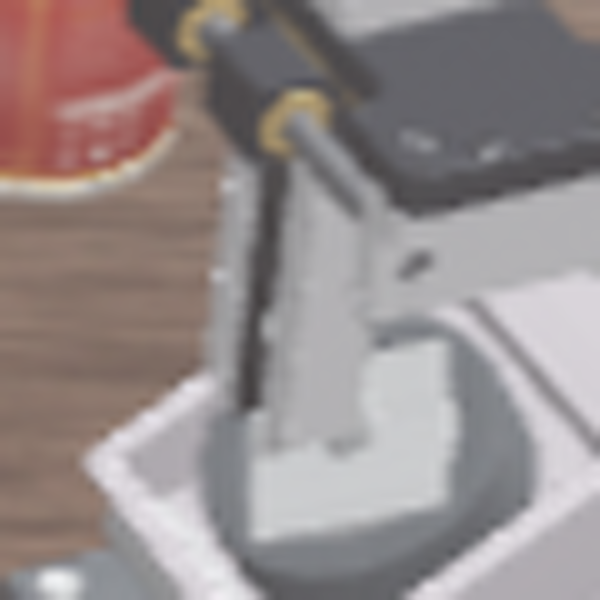

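The fingers moved about 11 mm nearer, but the point where the dowel meets the face stays at (345,448) with no force. So the dowel is going into the hole. I'll push on until it bottoms.

Emit:
{"api": "servo_tool", "payload": {"plan": [[[-0.001, 0, 0.0017, 0, 10], [-0.001, 0, 0.0017, 0, 10], [0, 0, 0, 0, 10]]]}}

```text
t: 17.05
tcp_pos: [0.6105, -0.1624, 0.082]
tool_rot: [-0.915, -3.005, -0.0]
force: [-0.0, -0.8, -0.0]
finger_gap: 0.134
grip_force: 15.0
```

Emit:
{"api": "servo_tool", "payload": {"plan": [[[-0.001, 0, 0.0017, 0, 10], [-0.001, 0, 0.0017, 0, 10], [0, 0, 0, 0, 10]]]}}

```text
t: 17.35
tcp_pos: [0.611, -0.1625, 0.0818]
tool_rot: [-0.914, -3.005, -0.001]
force: [-3.6, 1.8, 5.4]
finger_gap: 0.134
grip_force: 15.0
```

Emit:
{"api": "servo_tool", "payload": {"plan": [[[-0.001, 0, 0.0017, 0, 10], [0, 0, 0, 0, 10]]]}}

```text
t: 17.55
tcp_pos: [0.6112, -0.1626, 0.0818]
tool_rot: [-0.914, -3.005, -0.001]
force: [-5.5, 2.9, 9.7]
finger_gap: 0.133
grip_force: 15.0
```

```bash
python3 - <<'E'
from h import *
foot(); print(observe()["tcp_pos"])
E
```

```text
foot up,left,out mm [ -3.78   0.49 -18.08] F up,left,out [-0.5 -0.6 11.5] grip 15.010132044553757 t 17.55
[ 0.61115783 -0.16259742  0.08182298]
```

Emit:
{"api": "servo_tool", "payload": {"plan": [[[0.0005, 0, -0.001, 0, 10], [0, 0, 0, 0, 36], [0, 0, 0, 0, 36], [0, 0, 0, 0, 36], [0, 0, 0, 0, 36], [0.03, 0, -0.05, 0, 36], [0.04, 0, -0.07, 0, 36], [0.04, 0, -0.07, 0, 36], [0, 0, 0, 0, 36], [0, 0, 0, 0, 36]]]}}

```text
t: 18.55
tcp_pos: [0.5664, -0.1326, 0.1762]
tool_rot: [0.914, 3.003, -0.0]
force: [0.5, 0.0, -0.4]
finger_gap: 0.383
grip_force: 0.0
```

```bash
python3 - <<'E'
from h import *
foot(); print(observe()["tcp_pos"],observe()["finger_gap"]*94)
s=cam("scene"); g=cv2.cvtColor(s["color"],cv2.COLOR_BGR2GRAY)
g0=cv2.cvtColor(cv2.imread("pics/scene0.png"),cv2.COLOR_BGR2GRAY)
for k in (0,40,43,46): print(k,proj(s,H+k/1e3*n))
d=cv2.absdiff(g,g0); d=(d>14).astype(int)
print("\n".join("%d "%(r+238)+"".join(".#"[v] for v in row) for r,row in enumerate(d[238:275,395:435])))
E
```

```text
foot up,left,out mm [-3.23  0.34 90.53] F up,left,out [ 0.2  0.3 -0.6] grip 0.0 t 18.55
[ 0.56644017 -0.13261816  0.17615607] 36.00974981832069
0 [419.47328809 267.62672577]
40 [413.16532908 257.65688803]
43 [412.68199217 256.89296573]
46 [412.1971933  256.12673277]
238 .###########............................
239 .###########............................
240 .###########............................
241 ###.########............................
242 ###.########............................
243 ...########.............................
244 .######.................................
245 ####....................................
246 ........................................
247 ........................................
248 ........................................
249 ........................................
250 ........................................
251 ........................................
252 ........................................
253 ........................................
254 ........................................
255 ........................................
256 ........................................
257 ...............#........................
258 ..............#.#.##....................
259 ...............##.###...................
260 ..............########..................
261 .............#.########.................
262 ..............##..#..##.................
263 ...............######..#................
264 ...............#######..#...............
265 ................#######.###.............
266 .................#####.#####............
267 ..................#####.#####...........
268 ...................####..###............
269 ....................####..#.............
270 ......................##................
271 ........................................
272 ........................................
273 ........................................
274 ........................................
```

```bash
python3 - <<'E'
from h import *
s=cam("scene"); g=cv2.cvtColor(s["color"],cv2.COLOR_BGR2GRAY).astype(int)
g0=cv2.cvtColor(cv2.imread("pics/scene0.png"),cv2.COLOR_BGR2GRAY).astype(int)
print((g-g0)[252:264,405:422]); print(g[252:264,405:422])
t=cam("top"); a=cv2.cvtColor(t["color"],cv2.COLOR_BGR2GRAY).astype(int)-cv2.cvtColor(cv2.imread("pics/top0.png"),cv2.COLOR_BGR2GRAY)
d=(abs(a)>14).astype(int); print("\n".join("%d "%(r+200)+"".join(".#"[v] for v in row) for r,row in enumerate(d[200:232,390:425])))
for k in (0,40,44): print(k,proj(t,H+k/1e3*n))
E
```

```text
[[  4   4   3   3   4   3   4   3   3   3   3   3   3   4   3   4   3]
 [  3   2   3   4   3   3   3   4   3   4   2   2   4   4   4   4   3]
 [  3   3   3   3   2   3   4   3   3   3   4   4   3   3   3   4   3]
 [  2   2   3   3   2   3   2   2   3   4   4   4   3   3   4   4   3]
 [  3   3   2   2   3   3   2   3   4   3   4   4   4   3   4   4   3]
 [  3   4   2   3   3  23  11   5   5   3   4   3   4   2   3   3   3]
 [  3   3   3  10  38 -11 -28  -5  15  19   3   3   3   3   4   4   3]
 [  2   3   4   3 -11 -22 -25   9  64  72  30   4   3   4   3   3   3]
 [  3   2  -1 -12 -21 -15  16  60  76  83  71  30   3   3   2   3   3]
 [  3   4  -4 -16  -6  27  56  63  62  60  57  47  19   5   3   3   3]
 [  4   4   3   2  21  19  12  -1 -15 -11   3  17  18   9   4   4   3]
 [  4   3   4   4  -1 -33 -40 -37 -37 -29 -17   0  14  17   9   4   4]]
[[127 130 132 133 135 136 137 136 136 136 136 135 135 161 198 214 219]
 [120 121 124 127 129 132 135 137 139 142 142 143 196 215 215 210 194]
 [123 124 125 126 125 124 126 127 129 130 158 196 214 219 206 185 176]
 [124 124 124 124 123 122 122 124 
[... 1277 characters left out ...]
########
217 .#################################.
218 ########.###.######################
219 ########.##########################
220 #############.#####################
221 ###################################
222 ##############.#################...
223 ##############################.....
224 ##############.############.......#
225 ##############.#############.#...##
226 ##############################.####
227 ####..##############.#######.######
228 ####..#############################
229 ####.....##########################
230 ###......#.########################
231 ###.........#######################
0 [411.62278942 214.04018015]
40 [409.34254417 219.09794067]
44 [409.10794077 219.61830919]
```

The dowel's top face is clearly seen at scene (412,260). Its free length is no more than 40 mm, so it is fully home, and the gripper is clear.

```bash
python3 -c "
from rig import *
print(finish_job())"
```

```text
the job is handed in; nothing more can be done
None
```

I turned the long dowel to the pointer, lifted it out and pushed it into the jig's hole until it bottomed at about 11 N, then let go and handed the job in at about 18.6 s; no verdict came back, and the last camera check agrees with it being fully home.

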